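# Close and set the blot clamp

## Robot

A 6-joint arm with a two-finger parallel gripper is mounted at the origin on the work surface. World frame = base frame: x ahead of the robot, y to its left, z up, the work surface at z = 0. Lengths are in m, angles in rad, forces in N, time in s.
With the tool pointing down it reaches from about 0.375 to 0.75 m from the base axis. Payload 9 kg.
Tool frame: the origin (TCP) lies at the very end of the fingers, on their centre line; the grasp point (between the pads) lies behind it (r.tcp_to_grasp is the z of the grasp point in the tool frame, in m); z points along the fingers, y is the line along which they close (so a half turn about z gives the same grasp; the last joint's range is limited). The gripper opens to 85 mm and grips with 20 to 120 N. Pads are 22 mm wide; open, the fingers measure 114 mm over their backs; the gripper's body (76 mm by 85 mm) begins 54 mm behind the grasp point. The pads swing forward as they close: fully open they stand 13 mm farther back than shut.
Start: joints at [1.026, 0.104, 0.097, 1.564, 0, 1.353], TCP at [0.193, 0.568, 0.231] pointing down, gripper open.
Joint ranges: [-2.99, 2.99], [-0.84, 1.86], [-1.1, 1.16], [-1.84, 2.11], [-1.51, 1.56], [-3.14, 3.14]. Speed limits (rad/s): [2.22, 2.22, 2.57, 3.14, 3.14, 3.14].

## Interface

Orientations are given as [roll, pitch, yaw] about the fixed x, y, z axes, in that order (R = Rz(yaw) Ry(pitch) Rx(roll)).
In Python, from cell import r gives the robot as it stands.
- The arm moves only by the tool apply_moves, never from a script. Its argument "steps" is text: rows parted by semicolons, each of 7 numbers parted by spaces: the turn, a rotation vector about the tool's x, y, z in degrees, then the shift along the tool's x, y, z in cm, then the opening, from 0 (shut) to 1 (fully open). In form: wx wy wz x y z grip; .... A call has 1 to 8 rows; each row is the pose to reach, as a shift and turn from the pose commanded when the call began, along the tool's axes at that moment; what a row does not reach only later rows make up. A row lasts 1/8 s, in which the tool goes at most 62.5 mm and 10.7 degrees, less where a joint would pass 70% of its speed; a pose out of reach is approached as far as the arm can. A call with a gripper value outside its range is refused whole. The fingers move at their own pace and stop on an object; "newtons" is the grip in N (left out, the last holds). Time passes only in rows, so rows that repeat a pose let the fingers close. It gives the time, the measured TCP pose, the force, the opening and the grip force at its end, in the units of the state.
- r.get_state(): the state, without advancing time (a new reading comes with each control period).
- r.capture(name): name is "scene" or "side" or "wrist"; returns (picture, depth): 400x640x3 uint8, red, green, blue; 400x640 float32, m along the optical axis (not along the pixel's ray), 0 where there is no reading.
- r.camera_model(name): a dict with "intrinsics" (3x3 intrinsics, pixels), "extrinsics" (4x4, takes a point from camera to world coordinates); the wrist camera has in their place "hand_eye" (4x4, takes a point from camera to tool coordinates, whose origin is the TCP and whose axes are the flange's). Camera axes: x right, y down, z forward; pixel columns grow to the right and rows downward; lengths in m; the calibration is good to about 2 mm. The wrist camera is an equidistant fisheye: a pixel r from the principal point sees the ray r / f radians off the axis. A picture is of the moment at which its call begins: read the wrist's pose just before it. camera_model takes no time and is no camera call.
- r.sign_off(): hands the job in; it is judged then, once.
The state is a dict: "time_s": time; "joint_pos": joint angles; "joint_velocities": joint speeds; "joint_torque": joint torques, N m; "tcp_pos": TCP position; "eef_rot": TCP orientation; "force": force on the tool from outside, world axes, zero at the start; "moment": the same for the moment, N m; "finger_gap": opening from 0.0 (shut) to 1.0 (fully open); "finger_force": force on a finger pad.
Only numpy, scipy, OpenCV 4.12 (cv2) and the standard library are available. Lean on these libraries where they do the work, as an engineer would, in place of code of your own. Each camera call takes 0.05 s, during which the arm holds its last target. There are 200 camera calls.

## Task

Swing the blot clamp's arm fully shut over the cassette, then turn its red thumbscrew clockwise until it seats. Then back the thumbscrew off a quarter turn, so that the cassette is held but not crushed, and finish while still gripping the thumbscrew there, with the arm shut. Leave the racks, bottles, jar and tray on the bench where they are.

Things in the scene. Friction and masses are not known exactly. Their poses are not given: they have to be found in the camera images.
- blot_clamp: The clamp's base, a grey plate 200 x 250 x 15 mm fixed to the bench, carrying a blue-and-white cassette (120 x 110 mm, top 45 mm above the bench) and a steel post at its +y side. Origin on the bench under the place where the thumbscrew's axis stands when the arm is shut; z up; the post is 90 mm from the origin along +y.
- clamp_hinge (a point): Vertical hinge axis of the swing arm on top of the steel post, 83 mm above the bench (mid-height of the arm); same axes as the base.
- clamp_tip (a point): Point on the top face of the swing arm, at its yellow end, 145 mm from the hinge axis and 91 mm above the bench. The arm is an aluminium bar 20 mm wide and 16 mm high (75 to 91 mm above the bench, free space under the yellow end down to 45 mm or more), ending 160 mm from the hinge. x points along the arm away from the hinge, z up. Around the thumbscrew, 90 mm from the hinge, the arm is a disc 56 mm wide, its top 97 mm above the bench.
- swing_arm (a joint): Angle of the swing arm about its vertical hinge, rad: 0 is fully shut against a hard stop (arm along the base's -y, over the cassette); grows anticlockwise seen from above as it opens, up to 1.4. It can be pushed by the side of the bar, needs about 4 to 5 N at the yellow end (0.6 N m of hinge friction), and stays where it is left.
- thumbscrew_grip (a point): Grip point of the thumbscrew, on its vertical axis, 127 mm above the bench. The thumbscrew is a red upright bar, 44 mm long, 14 mm thick and 32 mm high (its top 135 mm above the bench), on a black disc 40 mm wide whose top is 105 mm above the bench. x points along the bar towards the end with the white mark on its top, z up. It rides on the swing arm, 90 mm from the hinge.
- thumbscrew (a joint): Turn of the thumbscrew relative to the arm, rad: grows clockwise seen from above (tightening). A hard stop at 4.6 is the seat: there the white mark points along the arm to its yellow end (a black tick on the disc of the arm). It starts between 1.8 and 2.6, so it needs 2.0 to 2.8 rad, more than one grasp. It turns with a light friction of 0.06 N m, stays where it is left, keeps its height, and drives a pad under the arm down 1 mm per rad.
- red_rack: Red tube rack with white-capped tubes, 190 x 64 mm, 98 mm high, loose; on the clamp's -y side. Origin at the centre of its underside. To be left alone.
- blue_rack: Dark blue tube rack of the same size, loose, to the robot's left. Origin at the centre of its underside. To be left alone.
- amber_bottle: Amber bottle, 60 mm wide, 125 mm high, loose; on the clamp's +y side behind the post. Origin at the centre of its underside. To be left alone.
- white_bottle: White bottle, 56 mm wide, 130 mm high, loose, to the left and near the robot. Origin at the centre of its underside. To be left alone.
- green_jar: Glass jar with a green cap, 56 mm wide, 75 mm high, loose, on the right. Origin at the centre of its underside. To be left alone.
- tip_tray: Black open tray, 120 x 150 mm, 50 mm high, loose, beyond the clamp. Origin at the centre of its underside. To be left alone.

How it is judged:
By the outcome, as a careful person would: the job done as asked, in the order asked, and still so for the second after the job is handed in, while the arm keeps its last pose, push and grip.
It also fails if it takes over 72 s, if anything falls off the work surface, if the arm or the gripper's body presses on something with over 40 N, if the wrist force passes 120 N, or if a joint passes its speed limit or range.

## Working session

There is one attempt and no reset: what is moved stays moved. The work goes in short steps, Python scripts to look and compute and a tool call to move; the robot and the scene stay as the last step left them, time stands still between calls to the robot, and variables do not carry over. Pictures are saved under pics/ and viewed, at most 10 in all, crops included, and the job is handed in when it is done.

Besides the shell and the picture viewer there is one more tool, called after "Call:" in YAML: its name, and indented under it one key for each argument. apply_moves: Moves the arm, as the interface text tells. Its arguments: {"type":"object","properties":{"steps":{"type":"string"},"newtons":{"type":"number"}},"required":["steps"]}

```bash
ls; mkdir -p pics; python3 - <<'E'
from cell import r
import cv2,numpy as np
s=r.get_state();print(s, r.tcp_to_grasp)
for n in("scene","side"):
    im,d=r.capture(n);np.savez(f"pics/{n}0.npz",im=im,d=d);cv2.imwrite(f"pics/{n}0.png",im[...,::-1])
    print(n,r.camera_model(n))
print(r.camera_model("wrist"))
E
```

```text
pics
{'time_s': 0.0, 'joint_pos': array([1.02629919e+00, 1.04699466e-01, 9.64460166e-02, 1.56389848e+00,
       2.01671851e-05, 1.35310661e+00]), 'joint_velocities': array([ 0.00173789,  0.00159954, -0.00094451,  0.0004596 , -0.00122515,
        0.00116443]), 'joint_torque': array([-8.83577559e-04, -5.56933379e+01,  5.03647506e+01,  1.69149879e-02,
       -2.52804230e-04,  1.16712536e-05]), 'tcp_pos': array([0.19241157, 0.5679526 , 0.23050943]), 'eef_rot': array([-3.14027340e+00, -3.12467144e-04,  2.81478501e+00]), 'force': array([0.82062551, 0.39514783, 0.68043313]), 'moment': array([ 0.00937635, -0.09034875, -0.0289003 ]), 'finger_force': 0.0, 'finger_gap': 0.9993830255886886} -0.0187
scene {'intrinsics': array([[388.18017596,   0.        , 323.92896605],
       [  0.        , 388.18017596, 206.33704496],
       [  0.        ,   0.        ,   1.        ]]), 'extrinsics': array([[ 0.66230977,  0.64005666, -0.38945249,  0.99054717],
       [ 0.74917006, -0.57233778,  0.33342718, -0.35713676],
       [-0.00948609, -0.51259822, -0.85857619,  1.06941747],
       [ 0.        ,  0.       
[... 290 characters left out ...]
-0.0928819 , -0.75555181,  0.64847083, -0.6969626 ],
       [ 0.00471573, -0.65161276, -0.75853712,  0.90100546],
       [ 0.        ,  0.        ,  0.        ,  1.        ]])}
{'intrinsics': array([[309.70691629,   0.        , 316.49742539],
       [  0.        , 309.70691629, 200.90063775],
       [  0.        ,   0.        ,   1.        ]]), 'hand_eye': array([[ 9.06614325e-04, -9.44195096e-01, -3.29385485e-01,
         8.54966173e-02],
       [ 9.99999571e-01,  9.18172725e-04,  1.20466000e-04,
         1.53827606e-05],
       [ 1.88689362e-04, -3.29385453e-01,  9.44195524e-01,
        -1.41731019e-01],
       [ 0.00000000e+00,  0.00000000e+00,  0.00000000e+00,
         1.00000000e+00]])}
```

View pics/scene0.png

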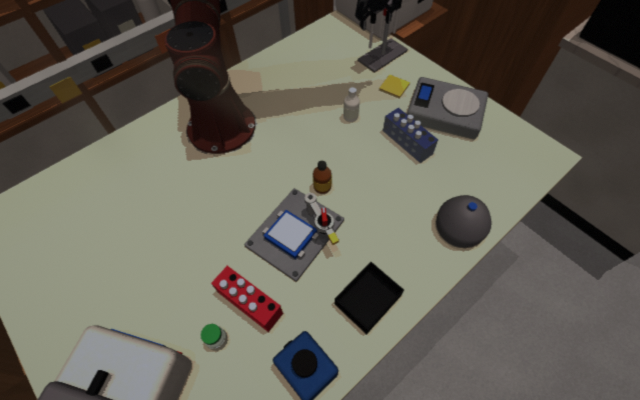

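View pics/side0.png

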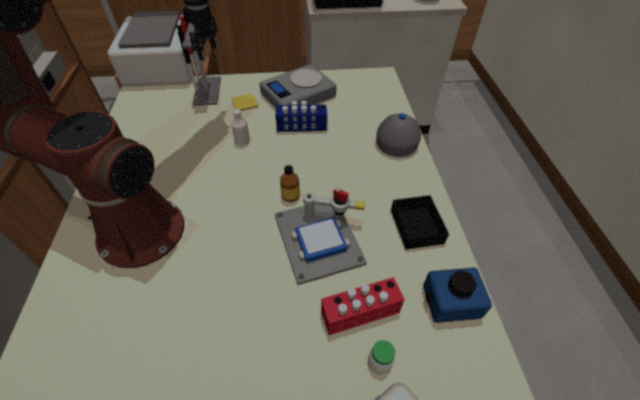

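The scene picture shows the post at about (311,201), the red thumbscrew at (323,218), the yellow tip at (334,239) and the cassette at (291,233). The side picture shows the post at (309,203), the thumbscrew at (340,196) and the yellow tip at (360,204), so the arm is well open.

```bash
cat > h.py <<'E'
import numpy as np,cv2
from cell import r
def onplane(n,uv,z):
    m=r.camera_model(n);K=m["intrinsics"];E=m["extrinsics"]
    d=np.linalg.inv(K)@np.array([uv[0],uv[1],1.]);d=E[:3,:3]@d;o=E[:3,3]
    return o+d*(z-o[2])/d[2]
def blobs(im,lo,hi,box=None,amin=8):
    hsv=cv2.cvtColor(im,cv2.COLOR_RGB2HSV);m=cv2.inRange(hsv,np.array(lo),np.array(hi))
    if box:
        k=np.zeros_like(m);x0,y0,x1,y1=box;k[y0:y1,x0:x1]=1;m*=k
    n,l,st,c=cv2.connectedComponentsWithStats(m)
    return [(tuple(c[i].round(1)),st[i].tolist(),l==i) for i in range(1,n) if st[i][4]>=amin]
E
python3 - <<'E'
from h import *
bx={"scene":(240,180,350,280),"side":(270,180,375,290)}
for n in bx:
    im=np.load(f"pics/{n}0.npz")["im"]
    for nm,lo,hi,z in(("yellow",(22,120,90),(35,255,255),.091),("red",(0,170,90),(6,255,255),.12),("red2",(172,170,90),(180,255,255),.12),("blue",(100,150,60),(125,255,255),.045)):
        for c,st,m in blobs(im,lo,hi,bx[n]):
            print(n,nm,c,st,onplane(n,c,z).round(4))
            if nm=="blue" and st[4]>80:
                p=np.argwhere(m)[:,::-1]; q=np.array([onplane(n,u,.04)[:2] for u in p],np.float32); print(cv2.minAreaRect(q))
    hsv=cv2.cvtColor(im,cv2.COLOR_RGB2HSV)
    x0,y0,x1,y1=bx[n]
    cv2.imwrite(f"pics/{n}crop.png",cv2.resize(im[y0:y1,x0:x1,::-1],None,fx=5,fy=5,interpolation=cv2.INTER_CUBIC))
E
cd pics; python3 -c "
import cv2,numpy as np
a=cv2.imread('scenecrop.png');b=cv2.imread('sidecrop.png');h=max(a.shape[0],b.shape[0])
f=lambda i:cv2.copyMakeBorder(i,0,h-i.shape[0],0,0,0)
c=np.hstack([f(a),f(b)]);print(c.shape);k=800/c.shape[1];cv2.imwrite('both.png',cv2.resize(c,None,fx=k,fy=k))"
```

```text
scene yellow (np.float64(333.0), np.float64(237.7)) [328, 233, 11, 11, 70] [ 0.6403 -0.026   0.091 ]
scene red (np.float64(324.0), np.float64(216.4)) [322, 212, 5, 9, 38] [ 0.5847 -0.0101  0.12  ]
scene blue (np.float64(290.4), np.float64(238.1)) [264, 210, 52, 47, 306] [ 0.5416 -0.1045  0.045 ]
((0.5234926342964172, -0.09219249337911606), (0.11932503432035446, 0.10913083702325821), 13.364723205566406)
side yellow (np.float64(284.8), np.float64(192.1)) [284, 190, 3, 5, 8] [0.4292 0.0373 0.091 ]
side yellow (np.float64(292.2), np.float64(194.3)) [290, 191, 6, 8, 25] [0.4502 0.0268 0.091 ]
side yellow (np.float64(359.3), np.float64(205.1)) [355, 202, 9, 7, 56] [ 0.6371 -0.0308  0.091 ]
side red (np.float64(342.0), np.float64(193.0)) [337, 191, 10, 5, 26] [ 0.5896 -0.0066  0.12  ]
side red2 (np.float64(372.2), np.float64(286.5)) [370, 284, 5, 6, 19] [ 0.6206 -0.299   0.12  ]
side blue (np.float64(319.6), np.float64(249.9)) [296, 228, 51, 33, 305] [ 0.5144 -0.1401  0.045 ]
((0.5042344331741333, -0.12960879504680634), (0.08759582042694092, 0.1533823013305664), 63.53432846069336)
(550, 1075, 3)
```

View pics/both.png

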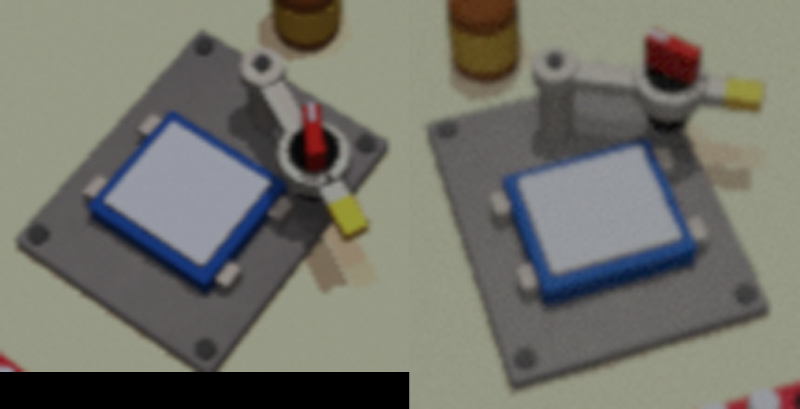

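The crop shows the post top at about scene (310.7,197.5) and side (309,196.7). The plate corners are clear, and the white mark is on the bar end nearest the hinge.

```bash
python3 - <<'E'
from h import *
C=[(294.6,188.9),(343.8,219.8),(297.3,279.5),(245.4,245)]
P=np.array([onplane("scene",c,.015)[:2] for c in C]);print(P.round(4))
for i in range(4):
    e=P[(i+1)%4]-P[i];print(np.linalg.norm(e).round(4),np.degrees(np.arctan2(e[1],e[0])).round(1))
S=[((f[0]-409)/3.72+270,f[1]/3.72+180) for f in [(428,125),(645,75),(768,312),(513,388)]]
P=np.array([onplane("side",c,.015)[:2] for c in S]);print(P.round(4))
for i in range(4):
    e=P[(i+1)%4]-P[i];print(np.linalg.norm(e).round(4),np.degrees(np.arctan2(e[1],e[0])).round(1))
for z in(.085,.091,.097):print(z,onplane("scene",(310.7,197.5),z).round(4),onplane("side",(309,196.7),z).round(4))
E
```

```text
[[ 0.3991  0.025 ]
 [ 0.5897  0.0661]
 [ 0.6434 -0.1648]
 [ 0.4566 -0.2121]]
0.1949 12.2
0.237 -76.9
0.1928 -165.8
0.2439 103.6
[[ 0.3944  0.0211]
 [ 0.5767  0.0588]
 [ 0.6396 -0.177 ]
 [ 0.4501 -0.2217]]
0.1861 11.7
0.2441 -75.1
0.1947 -166.7
0.2491 102.9
0.085 [0.4945 0.016  0.085 ] [0.4982 0.0185 0.085 ]
0.091 [0.4975 0.0138 0.091 ] [0.4979 0.0133 0.091 ]
0.097 [0.5005 0.0115 0.097 ] [0.4976 0.008  0.097 ]
```

```bash
cat >> h.py <<'E'
def delta(x,y,z,yaw_deg,p=None):
    """commanded-from-measured: tool-frame shift (cm) and wz (deg) to reach target, tool down"""
    s=r.get_state();a=s["eef_rot"][2];p=s["tcp_pos"]
    R=np.array([[np.cos(a),np.sin(a),0],[np.sin(a),-np.cos(a),0],[0,0,-1]])
    w=-(yaw_deg-np.degrees(a)); w=(w+180)%360-180
    print("wz",w.round(2),"xyz cm",((R.T@(np.array([x,y,z])-p))*100).round(2))
E
python3 - <<'E'
from h import *
delta(.645,.017,.2,73.8)
im=np.load("pics/scene0.npz")["im"]
for c,st,m in blobs(im,(0,150,80),(8,255,255),(200,250,300,340),50)+blobs(im,(172,150,80),(180,255,255),(200,250,300,340),50):
    q=np.array([onplane("scene",u,.098)[:2] for u in np.argwhere(m)[:,::-1]],np.float32);print(cv2.boxPoints(cv2.minAreaRect(q)))
E
```

```text
wz 87.47 xyz cm [-60.55 -37.65   3.06]
[[ 0.5152364  -0.29617217]
 [ 0.52939785 -0.3602217 ]
 [ 0.70961964 -0.32037434]
 [ 0.6954582  -0.2563248 ]]
```

Call:
apply_moves:
  steps: "10 0 0 0 0 0 1; 0 0 0 0 0 0 0"

```text
time_s: 0.35
tcp_pos: [0.1955, 0.5713, 0.2042]
eef_rot: [-3.098, -0.01, 2.813]
force: [-1.9, -2.2, -4.5]
finger_gap: 0.816
finger_force: 0.0
```

Call:
apply_moves:
  steps: "0 0 0 0 0 0 0;0 0 0 0 0 0 0"

```text
time_s: 0.6
tcp_pos: [0.1928, 0.5686, 0.2346]
eef_rot: [3.137, 0.001, 2.815]
force: [0.3, 0.2, 0.5]
finger_gap: 0.379
finger_force: 0.0
```

```bash
python3 - <<'E'
from h import *
delta(.645,.017,.2,73.8);print(r.get_state()["tcp_pos"],r.get_state()["eef_rot"])
E
```

```text
wz 87.48 xyz cm [-60.54 -37.72   3.46]
[0.19275155 0.56856754 0.23457885] [3.13721602e+00 1.25621179e-03 2.81480088e+00]
```

That first call had a stray 10° tilt in it, which has since been undone in free air. Now the travel.

Call:
apply_moves:
  steps: "0 0 11 -7.5 -4.7 0.4 0;0 0 22 -15 -9.4 0.8 0;0 0 33 -22.5 -14 1.2 0;0 0 44 -30 -18.7 1.6 0;0 0 55 -37.5 -23.4 2 0;0 0 66 -45 -28 2.4 0;0 0 77 -52.5 -32.7 2.8 0;0 0 87.5 -60.5 -37.7 3.1 0"

```text
time_s: 1.6
tcp_pos: [0.5119, 0.1803, 0.215]
eef_rot: [3.132, -0.004, 1.308]
force: [0.1, 1.4, -0.1]
finger_gap: -0.001
finger_force: 0.0
```

Call:
apply_moves:
  steps: "0 0 0 0 0 0 0;0 0 0 0 0 0 0"

```text
time_s: 1.85
tcp_pos: [0.5102, 0.1821, 0.213]
eef_rot: [3.135, -0.003, 1.315]
force: [-0.6, 0.6, 0.4]
finger_gap: -0.001
finger_force: 0.0
```

```bash
python3 - <<'E'
from h import *
delta(.645,.017,.2,73.8);s=r.get_state();print(s["joint_pos"].round(2))
im,d=r.capture("wrist");np.savez("pics/w1.npz",im=im,d=d,p=s["tcp_pos"],e=s["eef_rot"]);cv2.imwrite("pics/w1.png",im[...,::-1])
E
```

```text
wz 1.55 xyz cm [-12.57  17.22   1.3 ]
[ 0.1  -0.09 -0.13  1.52  0.    1.93]
```

View pics/w1.png

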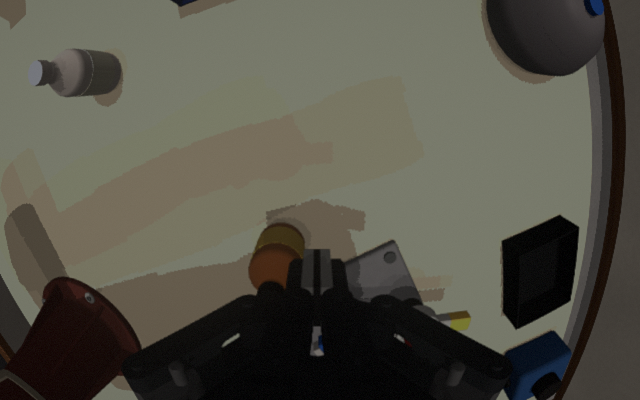

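The wrist view shows the closed fingers at about (317,270), the amber bottle at (275,255), the plate corner at (390,255) and the yellow tip at (458,321). The travel stopped short, so I'll continue and then go down beside the bar.

Call:
apply_moves:
  steps: "0 0 1.5 -3 4.3 0.3 0;0 0 1.5 -6 8.6 0.6 0;0 0 1.5 -9 13 1 0;0 0 1.5 -12.5 17.2 1.3 0;0 0 1.5 -12.5 17.2 1.3 0;0 0 1.5 -12.5 17.2 1.3 0;0 0 1.5 -12.5 17.2 1.3 0"

```text
time_s: 2.78
tcp_pos: [0.6437, 0.0193, 0.1972]
eef_rot: [3.14, -0.0, 1.291]
force: [0.1, 0.6, -0.0]
finger_gap: 0.001
finger_force: 0.0
```

```bash
python3 - <<'E'
from h import *
delta(.645,.017,.077,73.8);s=r.get_state();print(s["joint_pos"].round(2))
im,d=r.capture("wrist");M=r.camera_model("wrist")
from scipy.spatial.transform import Rotation as Ro
np.savez("pics/w2.npz",im=im,p=s["tcp_pos"],e=s["eef_rot"])
K=M["intrinsics"];H=M["hand_eye"];R=Ro.from_euler("xyz",s["eef_rot"]).as_matrix()
def wray(uv,z):
    d=np.array([(uv[0]-K[0,2])/K[0,0],(uv[1]-K[1,2])/K[0,0]]);t=np.hypot(*d);v=np.array([*(np.sin(t)*d/t),np.cos(t)])
    o=R@H[:3,3]+s["tcp_pos"];v=R@H[:3,:3]@v;return o+v*(z-o[2])/v[2]
for c,st,m in blobs(im,(22,120,60),(35,255,255)):
  q=np.array([wray(u,.091)[:2] for u in np.argwhere(m)[:,::-1]],np.float32);print(c,st,wray(c,.091).round(4),cv2.boxPoints(cv2.minAreaRect(q)).round(3).tolist())
E
```

```text
wz 0.17 xyz cm [-0.19  0.18 12.02]
[-0.17  0.23  0.18  1.51  0.    1.68]
```

Call:
apply_moves:
  steps: "0 0 0 -0.2 0.2 4 0;0 0 0 -0.2 0.2 8 0;0 0 0 -0.2 0.2 12 0;0 0 0 -0.2 0.2 12 0;0 0 0 -0.2 0.2 12 0;0 0 0 -0.2 0.2 12 0"

```text
time_s: 3.58
tcp_pos: [0.6469, 0.015, 0.0787]
eef_rot: [3.138, -0.0, 1.289]
force: [-0.4, 0.1, -0.8]
finger_gap: -0.001
finger_force: 0.0
```

```bash
python3 - <<'E'
from h import *
# arc targets: finger centre at .14 along arm, .021 off its outer side
h=np.array([.498,.013])
for a in (-16.2,-26,-36,-46,-56,-66,-72,-77):
    t=np.radians(a);d=np.array([np.cos(t),np.sin(t)]);n=np.array([-d[1],d[0]])
    p=h+.14*d+.021*n; print(a,p.round(3));delta(*p,.077,a+90)
E
```

```text
-16.2 [ 0.638 -0.006]
wz 0.05 xyz cm [-2.25 -0.24  0.17]
-26 [ 0.633 -0.029]
wz 9.85 xyz cm [-4.66 -0.09  0.17]
-36 [ 0.624 -0.052]
wz 19.85 xyz cm [-7.11 -0.36  0.17]
-46 [ 0.61  -0.073]
wz 29.85 xyz cm [-9.48 -1.05  0.17]
-56 [ 0.594 -0.091]
wz 39.85 xyz cm [-11.69  -2.15   0.17]
-66 [ 0.574 -0.106]
wz 49.85 xyz cm [-13.68  -3.61   0.17]
-72 [ 0.561 -0.114]
wz 55.85 xyz cm [-14.74  -4.64   0.17]
-77 [ 0.55  -0.119]
wz 60.85 xyz cm [-15.54  -5.59   0.17]
```

Call:
apply_moves:
  steps: "0 0 0 -2.2 -0.2 0.1 0;0 0 5 -3.4 -0.2 0.1 0;0 0 10 -4.7 -0.1 0.1 0;0 0 15 -5.9 -0.2 0.1 0;0 0 20 -7.1 -0.4 0.1 0;0 0 25 -8.3 -0.7 0.1 0;0 0 30 -9.5 -1 0.1 0;0 0 30 -9.5 -1 0.1 0"

```text
time_s: 4.58
tcp_pos: [0.6094, -0.0748, 0.0759]
eef_rot: [3.14, -0.0, 0.764]
force: [-0.9, 0.1, -0.5]
finger_gap: 0.0
finger_force: 0.0
```

```bash
python3 - <<'E'
from h import *
s=r.get_state();print(s["force"],s["moment"])
h=np.array([.498,.013])
for a in (-46,-52,-58,-64,-70,-74,-77,-78):
    t=np.radians(a);d=np.array([np.cos(t),np.sin(t)]);n=np.array([-d[1],d[0]])
    p=h+.14*d+.021*n; delta(*p,.077,a+90)
im,d=r.capture("side");b=blobs(im,(22,120,90),(35,255,255),(300,190,375,290))
for c,st,m in b: print(c,st,onplane("side",c,.091))
E
```

```text
[-0.92861897  0.13853252 -0.45420156] [ 0.00943015 -0.03000124  0.00087468]
wz -0.22 xyz cm [ 0.19 -0.05 -0.11]
wz 5.78 xyz cm [-1.29  0.09 -0.11]
wz 11.78 xyz cm [-2.77  0.09 -0.11]
wz 17.78 xyz cm [-4.24 -0.07 -0.11]
wz 23.78 xyz cm [-5.69 -0.39 -0.11]
wz 27.78 xyz cm [-6.63 -0.68 -0.11]
wz 30.78 xyz cm [-7.33 -0.94 -0.11]
wz 31.78 xyz cm [-7.55 -1.04 -0.11]
(np.float64(348.7), np.float64(225.3)) [344, 221, 10, 10, 49] [ 0.5970072  -0.09872995  0.091     ]
```

The arm is following: yellow is now at about -48°. I'll continue to the stop.

Call:
apply_moves:
  steps: "0 0 6 -1.3 0 0 0;0 0 12 -2.8 0 0 0;0 0 18 -4.2 -0.1 0 0;0 0 22 -5.2 -0.3 0 0;0 0 25 -6 -0.5 0 0;0 0 28 -6.6 -0.7 0 0;0 0 28 -6.6 -0.7 0 0"

```text
time_s: 5.5
tcp_pos: [0.5573, -0.1145, 0.0756]
eef_rot: [3.141, -0.001, 0.278]
force: [2.0, -0.4, 0.7]
finger_gap: -0.004
finger_force: 0.8
```

Call:
apply_moves:
  steps: "0 0 1 -0.2 0 0 0;0 0 1.5 -0.4 0 0 0;0 0 1.5 -0.4 0 0 0"

```text
time_s: 5.88
tcp_pos: [0.5538, -0.1154, 0.0755]
eef_rot: [3.141, -0.001, 0.251]
force: [4.8, -1.3, 1.2]
finger_gap: -0.002
finger_force: 2.0
```

Call:
apply_moves:
  steps: "0 0 0 -0.2 0 0 0;0 0 0 -0.2 0 0 0;0 0 0 -0.3 0 0 0;0 0 0 -0.3 0 0 0"

```text
time_s: 6.38
tcp_pos: [0.5507, -0.116, 0.0753]
eef_rot: [3.141, -0.001, 0.251]
force: [5.1, -1.7, 2.1]
finger_gap: 0.002
finger_force: 2.2
```

Call:
apply_moves:
  steps: "0 0 0 -0.2 0 0 0;0 0 0 -0.2 0 0 0;0 0 0 -0.2 0 0 0"

```text
time_s: 6.75
tcp_pos: [0.5487, -0.1164, 0.0752]
eef_rot: [3.141, -0.001, 0.251]
force: [5.5, -1.9, 2.1]
finger_gap: -0.003
finger_force: 2.2
```

Call:
apply_moves:
  steps: "0 0 0 -0.2 0 0 0;0 0 0 -0.2 0 0 0;0 0 0 -0.4 0 0 0;0 0 0 -0.4 0 0 0"

```text
time_s: 7.25
tcp_pos: [0.5484, -0.1166, 0.0756]
eef_rot: [3.141, -0.009, 0.252]
force: [26.5, 3.6, -8.4]
finger_gap: -0.001
finger_force: 12.9
```

Call:
apply_moves:
  steps: "0 0 0 -0.2 0 0 0;0 0 0 -0.2 0 0 0;0 0 0 -0.3 0 0 0;0 0 0 -0.3 0 0 0"

```text
time_s: 7.75
tcp_pos: [0.5483, -0.1166, 0.0758]
eef_rot: [3.141, -0.015, 0.253]
force: [41.2, 8.5, -18.1]
finger_gap: 0.003
finger_force: 21.0
```

Call:
apply_moves:
  steps: "0 0 0 1 0 0 0;0 0 0 3 0 0 0;0 0 0 3 0 0 0;0 0 0 3 0 -5 0;0 0 0 3 0 -10 0;0 0 0 3 0 -16 0;0 0 0 3 0 -16 0"

```text
time_s: 8.62
tcp_pos: [0.5715, -0.1116, 0.2401]
eef_rot: [3.137, -0.005, 0.25]
force: [0.4, -0.3, -0.2]
finger_gap: 0.0
finger_force: 0.0
```

Call:
apply_moves:
  steps: "0 0 -11 0 -1.5 0 1;0 0 -22 0 -3 0 1;0 0 -33 0 -4.5 0 1;0 0 -44 0 -6 0 1;0 0 -55 0 -7.5 0 1;0 0 -66 0 -9 0 1;0 0 -77 0 -10.5 0 1;0 0 -88 0 -12 0 1"

```text
time_s: 9.62
tcp_pos: [0.5393, 0.006, 0.2334]
eef_rot: [-3.139, -0.001, 1.756]
force: [0.7, -0.7, 0.2]
finger_gap: 0.999
finger_force: 0.0
```

Call:
apply_moves:
  steps: "0 0 -11 0 0 0 1;0 0 -22 0 0 0 1;0 0 -33 0 0 0 1;0 0 -44 0 0 0 1;0 0 -55 0 0 0 1;0 0 -66 0 0 0 1;0 0 -77 0 0 0 1;0 0 -88 0 0 0 1"

```text
time_s: 10.62
tcp_pos: [0.5395, 0.0056, 0.2334]
eef_rot: [3.141, -0.003, -3.027]
force: [1.1, 0.4, 0.6]
finger_gap: 1.002
finger_force: 0.0
```

Call:
apply_moves:
  steps: "0 0 -11 0 0 0 1;0 0 -22 0 0 0 1;0 0 -33 0 0 0 1;0 0 -44 0 0 0 1;0 0 -50 0 0 0 1;0 0 -50 0 0 0 1"

```text
time_s: 11.38
tcp_pos: [0.5397, 0.0056, 0.2337]
eef_rot: [3.139, -0.001, -2.161]
force: [-0.4, -0.4, -0.2]
finger_gap: 0.999
finger_force: 0.0
```

```bash
cat >> h.py <<'E'
from scipy.spatial.transform import Rotation as Ro
def wray(uv,z,s):
    M=r.camera_model("wrist");K=M["intrinsics"];H=M["hand_eye"];R=Ro.from_euler("xyz",s["eef_rot"]).as_matrix()
    d=np.array([(uv[0]-K[0,2])/K[0,0],(uv[1]-K[1,2])/K[0,0]]);t=np.hypot(*d);v=np.array([*(np.sin(t)*d/t),np.cos(t)])
    o=R@H[:3,3]+s["tcp_pos"];v=R@H[:3,:3]@v;return o+v*(z-o[2])/v[2]
E
python3 - <<'E'
from h import *
delta(.565,.005,.25,-120);s=r.get_state();print(s["joint_pos"].round(2),s["tcp_pos"])
for n in("wrist","scene","side"):
    im,d=r.capture(n);np.savez(f"pics/{n}3.npz",im=im);cv2.imwrite(f"pics/{n}3.png",im[...,::-1])
E
```

```text
wz -3.83 xyz cm [-1.36 -2.13 -1.63]
[-0.23 -0.08 -0.08  1.57 -0.   -1.21] [0.53973731 0.00555171 0.23367655]
```

View pics/wrist3.png

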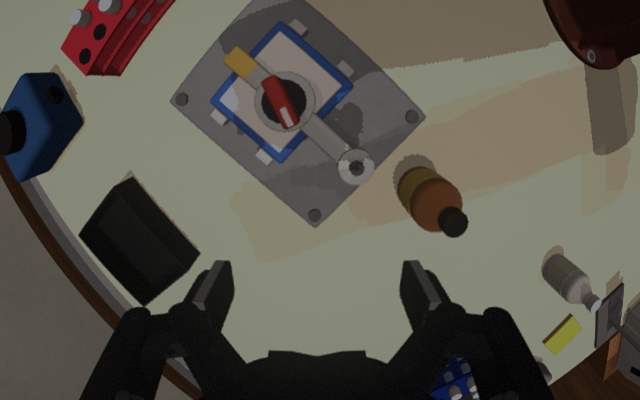

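The wrist view is clear: red bar from (266,80) to (293,127) with the white mark at (287,117), post at (356,167), yellow end at (240,63). The arm lies along the plate's long axis over the cassette.

```bash
python3 - <<'E'
from h import *
s=r.get_state();im=np.load("pics/wrist3.npz")["im"]
box=(220,30,380,190)
hs=cv2.cvtColor(im,cv2.COLOR_RGB2HSV)
for nm,lo,hi,z in(("yellow",(18,120,60),(35,255,255),.091),("red",(0,150,140),(8,255,255),.135),("redall",(0,130,50),(10,255,255),.135),("mark",(0,0,170),(180,80,255),.135)):
    for c,st,m in blobs(im,lo,hi,(255,70,300,132) if nm=="mark" else box,10):
        print(nm,c,st,wray(c,z,s).round(4))
        q=np.array([wray(u,z,s)[:2] for u in np.argwhere(m)[:,::-1]],np.float32);print("  ",[np.round(v,4) for v in cv2.minAreaRect(q)], cv2.boxPoints(cv2.minAreaRect(q)).round(4).tolist())
print("post",wray((356,167),.091,s),"corners",[wray(c,.015,s)[:2].round(4) for c in ((315,227),(425,118),(172,99))])
for n,bx in(("scene",(280,200,350,280)),("side",(300,190,375,290))):
    i2=np.load(f"pics/{n}3.npz")["im"]
    for c,st,m in blobs(i2,(22,120,90),(35,255,255),bx): print(n,c,st,onplane(n,c,.091).round(4))
    for c,st,m in blobs(i2,(0,150,80),(6,255,255),bx): print(n,"red",c,st,onplane(n,c,.12).round(4))
y=slice(60,145);x=slice(245,315)
cv2.imwrite("pics/w3c.png",cv2.resize(im[y,x,::-1],None,fx=6,fy=6,interpolation=cv2.INTER_CUBIC))
E
```

```text
yellow (np.float64(239.9), np.float64(61.8)) [224, 46, 34, 33, 607] [ 0.5308 -0.1331  0.091 ]
   [array([ 0.5309, -0.1331]), array([0.02  , 0.0279]), np.float64(13.4164)] [[0.5178999900817871, -0.12189999967813492], [0.524399995803833, -0.14900000393390656], [0.5437999963760376, -0.1444000005722046], [0.5372999906539917, -0.11720000207424164]]
redall (np.float64(278.3), np.float64(98.3)) [262, 76, 37, 53, 777] [ 0.517  -0.0807  0.135 ]
   [array([ 0.5172, -0.0779]), array([0.0423, 0.0145]), np.float64(81.4312)] [[0.5069000124931335, -0.09769999980926514], [0.5212000012397766, -0.09989999979734421], [0.5274999737739563, -0.05810000002384186], [0.5131999850273132, -0.05590000003576279]]
post [0.49762669 0.01026303 0.091     ] corners [array([0.5836, 0.0678]), array([0.3953, 0.0247]), array([ 0.636 , -0.1697])]
scene red (np.float64(289.3), np.float64(213.5)) [284, 210, 14, 8, 35] [ 0.5124 -0.0768  0.12  ]
side (np.float64(325.1), np.float64(238.1)) [321, 234, 9, 11, 55] [ 0.5292 -0.1348  0.091 ]
side red (np.float64(318.6), np.float64(214.6)) [317, 210, 5, 11, 38] [ 0.5172 -0.0777  0.12  ]
```

View pics/w3c.png

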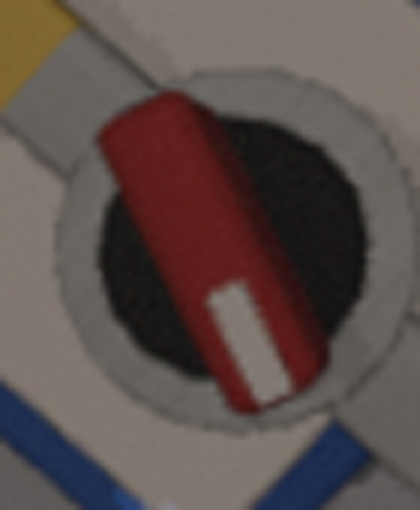

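```bash
python3 - <<'E'
from h import *
delta(.517,-.078,.17,-98.6);delta(.517,-.078,.110,-98.6)
E
```

```text
wz -25.32 xyz cm [ 8.23 -2.73  6.44]
wz -25.32 xyz cm [ 8.23 -2.73 12.44]
```

Call:
apply_moves:
  steps: "0 0 -9 3 -1 1.5 0.7;0 0 -18 6 -2 3 0.7;0 0 -25.3 8.2 -2.7 5 0.7;0 0 -25.3 8.2 -2.7 6.4 0.7;0 0 -25.3 8.2 -2.7 6.4 0.7;0 0 -25.3 8.2 -2.7 6.4 0.7"

```text
time_s: 12.28
tcp_pos: [0.518, -0.0769, 0.1717]
eef_rot: [-3.141, 0.0, -1.72]
force: [-1.1, 1.0, 0.6]
finger_gap: 0.699
finger_force: 0.0
```

```bash
python3 - <<'E'
from h import *
delta(.517,-.078,.110,-98.6);s=r.get_state();print(s["joint_pos"].round(2),s["eef_rot"])
im,d=r.capture("wrist")
cv2.imwrite("pics/w4.png",im[...,::-1])
E
```

```text
wz 0.08 xyz cm [0.12 0.09 6.17]
[-0.4  -0.13 -0.25  1.46  0.   -1.82] [-3.14086254e+00  6.84676088e-05 -1.71954247e+00]
```

View pics/w4.png

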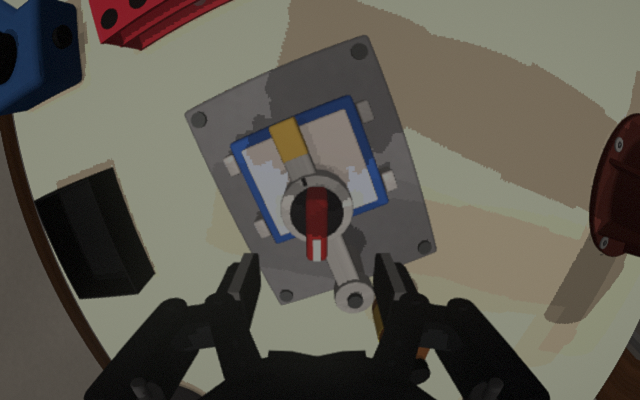

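The red bar is centred at (317,225), vertical between the open fingers, with the mark towards the hinge. Going down to grip.

Call:
apply_moves:
  steps: "0 0 0 0.1 0.1 2 0.7;0 0 0 0.1 0.1 4 0.7;0 0 0 0.1 0.1 5.5 0.7;0 0 0 0.1 0.1 6.1 0.7;0 0 0 0.1 0.1 6.1 0.7;0 0 0 0.1 0.1 6.1 0.7"

```text
time_s: 13.08
tcp_pos: [0.5169, -0.0786, 0.1106]
eef_rot: [-3.141, -0.0, -1.719]
force: [-0.1, 0.3, 0.4]
finger_gap: 0.701
finger_force: 0.0
```

Call:
apply_moves:
  steps: "0 0 0 0 0 0 0;0 0 0 0 0 0 0;0 0 0 0 0 0 0;0 0 0 0 0 0 0;0 0 0 0 0 0 0;0 0 0 0 0 0 0"
  newtons: 30

```text
time_s: 13.82
tcp_pos: [0.5178, -0.0787, 0.1106]
eef_rot: [-3.139, 0.0, -1.719]
force: [5.7, -0.7, -2.2]
finger_gap: 0.155
finger_force: 34.6
```

```bash
python3 - <<'E'
from h import *
s=r.get_state();print({k:np.round(v,3) for k,v in s.items()})
im,d=r.capture("side")
for c,st,m in blobs(im,(22,120,90),(35,255,255),(300,190,375,290)): print(c,st,onplane("side",c,.091).round(4))
E
```

```text
{'time_s': np.float64(13.825), 'joint_pos': array([-4.010e-01, -1.210e-01, -3.460e-01,  1.343e+00,  1.000e-03,
       -1.824e+00]), 'joint_velocities': array([-0.   ,  0.002, -0.001,  0.002,  0.   , -0.001]), 'joint_torque': array([-2.6500e-01, -4.3533e+01,  4.7942e+01,  2.1030e+00, -5.2600e-01,
       -4.3000e-02]), 'tcp_pos': array([ 0.518, -0.079,  0.111]), 'eef_rot': array([-3.139,  0.   , -1.719]), 'force': array([ 5.691, -0.702, -2.179]), 'moment': array([-0.068, -0.979, -0.085]), 'finger_force': np.float64(34.567), 'finger_gap': np.float64(0.155)}
(np.float64(325.2), np.float64(238.2)) [321, 233, 9, 11, 58] [ 0.5294 -0.1351  0.091 ]
```

Gripped, with the yellow end unmoved and a light push in the shut direction. Turning clockwise.

Call:
apply_moves:
  steps: "0 0 6 0 0 0 0;0 0 12 0 0 0 0;0 0 18 0 0 0 0;0 0 24 0 0 0 0;0 0 30 0 0 0 0;0 0 36 0 0 0 0;0 0 42 0 0 0 0;0 0 48 0 0 0 0"

```text
time_s: 14.88
tcp_pos: [0.5176, -0.0785, 0.1106]
eef_rot: [-3.14, 0.002, -2.56]
force: [3.7, 0.7, 0.7]
finger_gap: 0.153
finger_force: 34.6
```

```bash
python3 - <<'E'
from h import *
s=r.get_state();print(s["moment"],s["force"],s["joint_pos"].round(2))
im,d=r.capture("side")
for c,st,m in blobs(im,(22,120,90),(35,255,255),(300,190,375,290)): print(c,st,onplane("side",c,.091).round(4))
E
```

```text
[ 0.23510621 -0.83740459  0.04044724] [3.68297385 0.67914341 0.71966372] [-0.4  -0.12 -0.35  1.34  0.   -0.98]
(np.float64(325.3), np.float64(238.2)) [322, 234, 7, 10, 53] [ 0.5297 -0.1351  0.091 ]
```

Smooth so far: 48° turned, low forces and the arm still shut.

Call:
apply_moves:
  steps: "0 0 6 0 0 0 0;0 0 12 0 0 0 0;0 0 18 0 0 0 0;0 0 24 0 0 0 0;0 0 30 0 0 0 0;0 0 36 0 0 0 0;0 0 42 0 0 0 0;0 0 48 0 0 0 0"

```text
time_s: 15.92
tcp_pos: [0.5176, -0.0782, 0.1106]
eef_rot: [3.14, 0.002, 2.888]
force: [5.1, 1.9, 0.3]
finger_gap: 0.154
finger_force: 34.7
```

Call:
apply_moves:
  steps: "0 0 6 0 0 0 0;0 0 12 0 0 0 0;0 0 18 0 0 0 0;0 0 24 0 0 0 0;0 0 30 0 0 0 0;0 0 36 0 0 0 0;0 0 42 0 0 0 0;0 0 48 0 0 0 0"

```text
time_s: 16.92
tcp_pos: [0.5179, -0.078, 0.1106]
eef_rot: [3.138, 0.001, 2.05]
force: [6.5, 4.1, -0.0]
finger_gap: 0.156
finger_force: 34.6
```

```bash
python3 - <<'E'
from h import *
s=r.get_state();print(s["moment"],s["force"],s["joint_pos"].round(3),s["joint_torque"].round(3))
im,d=r.capture("side")
for c,st,m in blobs(im,(22,120,90),(35,255,255),(300,190,375,290)): print(c,st,onplane("side",c,.091).round(4))
E
```

```text
[ 0.75363682 -1.45342389  0.07228706] [ 6.46209676  4.14195492 -0.03817634] [-0.401 -0.121 -0.346  1.343  0.002  0.691] [ -2.252 -43.145  47.666   2.139  -1.737  -1.313]
(np.float64(325.5), np.float64(238.4)) [322, 233, 8, 11, 55] [ 0.5301 -0.1358  0.091 ]
```

Call:
apply_moves:
  steps: "0 0 2 0 0 0 0;0 0 4 0 0 0 0;0 0 6 0 0 0 0;0 0 8 0 0 0 0;0 0 10 0 0 0 0;0 0 10 0 0 0 0"

```text
time_s: 17.73
tcp_pos: [0.5179, -0.078, 0.1106]
eef_rot: [3.138, 0.0, 1.878]
force: [7.1, 3.2, -0.4]
finger_gap: 0.157
finger_force: 34.6
```

```bash
python3 - <<'E'
from h import *
s=r.get_state();print(s["moment"],s["force"],s["eef_rot"],s["joint_torque"].round(3))
E
```

```text
[ 0.80931069 -1.48303305 -0.04253844] [ 7.06774726  3.23245816 -0.43192802] [3.13813554e+00 1.16416002e-05 1.87836317e+00] [ -2.204 -43.184  47.644   2.237  -1.794   0.159]
```

Call:
apply_moves:
  steps: "0 0 1 0 0 0 0;0 0 2 0 0 0 0;0 0 3 0 0 0 0;0 0 3 0 0 0 0"

```text
time_s: 18.23
tcp_pos: [0.5179, -0.078, 0.1106]
eef_rot: [3.138, -0.0, 1.826]
force: [6.5, 3.3, 0.0]
finger_gap: 0.156
finger_force: 34.6
```

```bash
python3 - <<'E'
from h import *
s=r.get_state();print(s["moment"],s["force"],s["eef_rot"],s["joint_torque"].round(3))
E
```

```text
[ 0.75164314 -1.57885307 -0.00995709] [6.51519772 3.29992915 0.02326915] [ 3.13805995e+00 -1.41172589e-04  1.82628601e+00] [ -2.228 -43.197  47.63    2.281  -1.806   0.051]
```

Call:
apply_moves:
  steps: "0 0 1 0 0 0 0;0 0 2 0 0 0 0;0 0 2 0 0 0 0"

```text
time_s: 18.6
tcp_pos: [0.518, -0.078, 0.1106]
eef_rot: [3.138, -0.0, 1.792]
force: [6.8, 2.7, 0.0]
finger_gap: 0.153
finger_force: 34.6
```

```bash
python3 - <<'E'
from h import *
s=r.get_state();print(s["moment"],s["force"],s["eef_rot"],s["joint_torque"].round(3))
E
```

```text
[ 0.70601033 -1.57916315  0.21507895] [6.8337834  2.74204168 0.04264806] [ 3.13806717e+00 -1.64653980e-04  1.79179700e+00] [ -2.45  -43.205  47.616   2.326  -1.725   0.379]
```

Call:
apply_moves:
  steps: "0 0 1 0 0 0 0;0 0 2 0 0 0 0;0 0 2 0 0 0 0"

```text
time_s: 18.98
tcp_pos: [0.5179, -0.0781, 0.1106]
eef_rot: [3.138, -0.0, 1.758]
force: [7.1, 2.2, 0.7]
finger_gap: 0.153
finger_force: 41.0
```

```bash
python3 - <<'E'
from h import *
s=r.get_state();print(s["moment"],s["force"],s["eef_rot"],s["joint_torque"].round(3))
E
```

```text
[ 0.4959099  -1.4534656   0.97992893] [7.12729399 2.17183416 0.69659128] [ 3.13831916e+00 -2.28125166e-05  1.75788877e+00] [ -2.854 -43.106  47.556   2.273  -1.474   1.055]
```

The moment about the tool axis rose to about 1 N m past a yaw of roughly 103°, which is where the arm's direction puts the seat. Now back off 90° from there, to a yaw of about -167° (-2.915 rad).

Call:
apply_moves:
  steps: "0 0 -6 0 0 0 0;0 0 -12 0 0 0 0;0 0 -18 0 0 0 0;0 0 -24 0 0 0 0;0 0 -30 0 0 0 0;0 0 -36 0 0 0 0;0 0 -42 0 0 0 0;0 0 -48 0 0 0 0"

```text
time_s: 19.98
tcp_pos: [0.5177, -0.0781, 0.1105]
eef_rot: [3.139, 0.002, 2.598]
force: [5.0, 3.4, 0.9]
finger_gap: 0.156
finger_force: 34.7
```

Call:
apply_moves:
  steps: "0 0 -6 0 0 0 0;0 0 -12 0 0 0 0;0 0 -18 0 0 0 0;0 0 -24 0 0 0 0;0 0 -30 0 0 0 0;0 0 -36 0 0 0 0;0 0 -42 0 0 0 0;0 0 -42 0 0 0 0"

```text
time_s: 20.98
tcp_pos: [0.5176, -0.0783, 0.1106]
eef_rot: [-3.141, 0.003, -2.954]
force: [5.2, 0.9, 1.0]
finger_gap: 0.15
finger_force: 34.7
```

```bash
python3 - <<'E'
from h import *
s=r.get_state();print(s["moment"],s["force"],s["eef_rot"])
delta(.517,-.078,.11,193)
im,d=r.capture("side")
for c,st,m in blobs(im,(22,120,90),(35,255,255),(300,190,375,290)): print(c,st,onplane("side",c,.091).round(4))
E
```

```text
[ 0.41194701 -1.00741498  0.09883545] [5.2422546  0.86829217 0.963249  ] [-3.14145877e+00  2.54831802e-03 -2.95435442e+00]
wz -2.27 xyz cm [0.05 0.04 0.06]
(np.float64(325.3), np.float64(238.3)) [321, 234, 9, 10, 54] [ 0.5297 -0.1355  0.091 ]
```

Call:
apply_moves:
  steps: "0 0 -1 0 0 0 0;0 0 -2.3 0 0 0 0;0 0 -2.3 0 0 0 0;0 0 -2.3 0 0 0 0"

```text
time_s: 21.52
tcp_pos: [0.5176, -0.0783, 0.1106]
eef_rot: [-3.141, 0.003, -2.916]
force: [4.5, 0.9, 0.5]
finger_gap: 0.155
finger_force: 34.7
```

```bash
python3 - <<'E'
from h import *
s=r.get_state();print(s["moment"],s["force"],np.degrees(s["eef_rot"][2])%360)
im,d=r.capture("wrist");cv2.imwrite("pics/w5.png",im[...,::-1])
E
```

```text
[ 0.4043232  -1.02072427  0.01000644] [4.53347303 0.92502448 0.46866838] 192.94228809978512
```

View pics/w5.png

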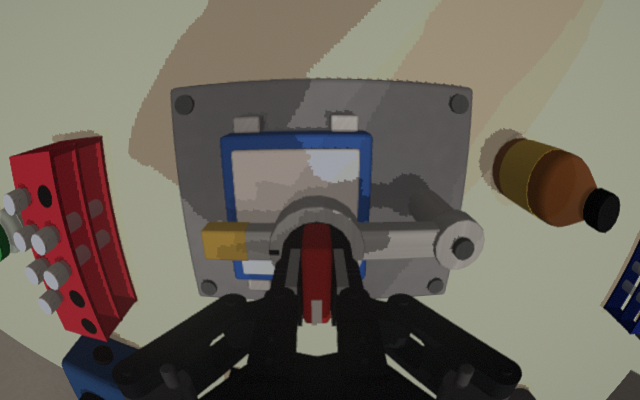

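The view shows the arm shut (yellow end at (225,241), post at (460,241)). The gripped bar at (317,270) is square to the arm with its mark a quarter turn anticlockwise from the tick at (275,253), and everything on the bench in view is undisturbed. Handing in.

```bash
python3 -c "
from cell import r
print(r.sign_off())"
```

```text
the job is handed in; nothing more can be done
None
```

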